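Pry the stuck lid of a chemistry tank loose

ROBOT

A 7-joint arm with a two-finger parallel gripper is mounted at the origin on the work surface. World frame = base frame: x ahead of the robot, y to its left, z up, the work surface at z = 0. Lengths are in mm, angles in rad, forces in N, time in s.
With the tool pointing down it reaches from about 350 to 900 mm from the base axis. Payload 7.2 kg.
Tool frame: the origin (TCP) lies at the very end of the fingers, on their centre line; the grasp point (between the pads) lies 19 mm behind it (robot.tcp_to_grasp is the distance from the TCP to the grasp point, in mm); z points along the fingers, y is the line along which they close (so a half turn about z gives the same grasp; the last joint's range is limited). The gripper opens to 85 mm and grips with 20 to 120 N. Pads are 22 mm wide; open, the fingers measure 114 mm over their backs; the gripper's body (76 mm by 85 mm) begins 54 mm behind the grasp point. The pads swing forward as they close: fully open they stand 13 mm farther back than shut.
Start: joints at [-1.188, 0.411, -0.013, 1.596, 0.006, 1.134, -0.082], TCP at [272.313, 562.561, 231.297] pointing down, gripper open.
Joint ranges: [-2.95, 2.95], [-0.29, 1.99], [-1.47, 1.44], [0.14, 2.54], [-1.03, 4.17], [0.13, 1.85], [-2.86, 2.86]. Speed limits (rad/s): [2.39, 2.39, 3.01, 3.01, 3.14, 3.14, 3.14].

INTERFACE

Orientations are given as a 3x3 rotation matrix whose columns are the frame's x, y, z axes.
In Python, from workcell import robot gives the robot as it stands.
- The arm moves only by the tool send_rows, never from a script. Its argument "steps" is text: rows parted by semicolons, each of 7 numbers parted by spaces: the turn, a rotation vector about the tool's x, y, z in rad, then the shift along the tool's x, y, z in cm, then the opening, from -1 (shut) to 1 (fully open), so that 0 is half open. A call has 1 to 12 rows; each row shifts and turns the commanded pose from where the row before left it, along the tool's axes as they then stand; what a row does not reach is not made up. A row lasts 1/12 s, in which the tool goes at most 41.7 mm and 7.16 degrees, less where a joint would pass 70% of its speed; a pose out of reach is approached as far as the arm can. A call is refused whole if a number of a shift passes 4.17 or a number of a turn 0.125, either way. A call with a gripper value outside its range is refused whole. The fingers move at their own pace and stop on an object; the grip force is fixed at half the most. Time passes only in rows, so rows that do not move let the fingers close. It gives the time, the measured TCP pose, the force, the opening and the grip force at its end, in the units of the state.
- robot.get_state(): the state, without advancing time (a new reading comes with each control period).
- robot.capture(name): name is "scene" or "side" or "wrist"; returns a dict with "frame" (480x640x3 uint8, red, green, blue), "z_map" (480x640 float32, mm along the optical axis (not along the pixel's ray), 0 where there is no reading), "K" (3x3 intrinsics, pixels), "cam_to_world" (4x4, takes a point from camera to world coordinates). Camera axes: x right, y up, looking along -z (the intrinsics and any distortion apply to the point x, -y, -z); pixel columns grow to the right and rows downward; lengths in mm; the calibration is good to about 2 mm. A picture is of the moment at which its call begins.
- robot.close_job(): hands the job in; it is judged then, once.
Trained networks look in the newest picture that a camera, given by its name, has taken for a name from the list of things; names that differ only in an ending like _2 or _b are one class to them, and where a whole thing is asked for, a point or a joint stands for the part that bears it (a point fixed in the world has none). Each returns a list of dicts, best first, with "conf" (0 to 1); they miss things now and then, are a little off and sometimes report something else, mostly with a low value. They report only what shows in the picture. A call takes as long as a camera call. They do not tell look-alikes from the thing itself.
- robot.masks_of(name, camera): "pixels" (480x640 bool, what is visible of it) and "at" ([row, column] in pixels, amid what is visible of it).
- robot.mark_of(name, camera): "at" ([row, column] in pixels: a listed point, or the origin of a listed thing).
The state is a dict: "t": time; "joint_positions": joint angles; "qvel": joint speeds; "joint_torque": joint torques, N m; "tool_pos": TCP position; "tcp_rot": TCP orientation; "ft_force": force on the tool from outside, world axes, zero at the start; "torque": the same for the moment, N m; "opening": finger opening in mm; "grip_force": force on a finger pad.
Only numpy, scipy, OpenCV 4.12 (cv2) and the standard library are available. Lean on these libraries where they do the work, as an engineer would, in place of code of your own. Each camera call takes 0.05 s, during which the arm holds its last target. There are 200 camera calls.

TASK

The lid of the square chemistry tank behind the wooden fulcrum block is stuck. Take the steel pry bar from the rack, lay it across the block with its thin tip under the lid's overhanging edge, and press its rubber-covered end down so that it levers the lid up by at least a centimetre. Then let go, leaving the bar lying across the block and the wooden paddle on the rack.

Things in the scene. Friction and masses are not known exactly. Their poses are not given: they have to be found in the camera images.
- lid_edge (a point): Middle of the lower rim of the lid edge facing the block. Grey lid 156 x 156 x 10 mm on a fixed tank 100 mm wide; the edge overhangs the tank wall by 28 mm, its flat underside 91 mm above the table when shut. x points level from the block to the lid's middle, y along the edge, z up. The lid only slides straight up (30 mm at most), needs about 28 N, stays where raised; the point rises with it.
- fulcrum: Fixed wooden block in front of the lid edge, its top rounded (radius 15 mm), 100 mm long in y, 36 mm thick in x. Origin at the middle of its underside on the table; the top ridge runs along y, 75 mm above the table and 66 to 84 mm before the lid edge. Its x axis points to the lid as that of lid_edge.
- bar_center (a point): Centre of the loose flat steel bar, 300 mm long in x, 24 wide, 8 thick, 0.25-0.4 kg, balancing near here. +x end: the tip, 45 mm of it 4 mm thick, flush below. -x end: 45 mm black rubber sleeve, 28 wide, 12 thick. Lies level on a white rack, underside 30 mm above the table, 24 mm free under its middle 140 mm. Let go on the block, its sleeve end sinks until the tip meets the lid.
- paddle_center (a point): Centre of the loose wooden mixing paddle, a bystander 280 mm long in x, shaft 18 mm and blade 42 mm wide, 8 mm thick, lying beside the bar on the same rack, 90 mm away on either side.
Mind the look-alikes: they are no part of the job. Leave any blue or yellow look-alike of the fulcrum alone.

How it is judged:
By the outcome, as a careful person would: the job done as asked, in the order asked, and still so for the second after the job is handed in, with the robot touching nothing.
It also fails if it takes over 58 s, if anything falls off the work surface, if the arm or the gripper's body presses on something with over 40 N, if the wrist force passes 120 N, or if a joint passes its speed limit or range.

## Working session

There is one attempt and no reset: what is moved stays moved. The work goes in short steps, Python scripts to look and compute and a tool call to move; the robot and the scene stay as the last step left them, time stands still between calls to the robot, and variables do not carry over. Pictures are saved under pics/ and viewed, at most 10 in all, crops included, and the job is handed in when it is done.

Besides the shell and the picture viewer there is one more tool, called after ">>>" by a JSON object that holds its "fn" and its "kwargs". send_rows: Moves the arm, as the interface text tells. Its arguments: {"type":"object","properties":{"steps":{"type":"string"}},"required":["steps"]}

```bash
mkdir -p pics; cat > h.py <<'E'
import numpy as np, cv2
from workcell import robot
def world(c,px,z=None):
    r,k=px; K=c["K"]; 
    if z is None:
        w=c["z_map"][max(0,int(r)-2):int(r)+3,max(0,int(k)-2):int(k)+3]; w=w[w>0]; z=np.median(w) if w.size else np.nan
    p=np.array([(k-K[0,2])/K[0,0]*z,-(r-K[1,2])/K[1,1]*z,-z,1.])
    return (c["cam_to_world"]@p)[:3]
def cloud(c,m):
    r,k=np.nonzero(m&(c["z_map"]>0)); z=c["z_map"][r,k]; K=c["K"]
    p=np.stack([(k-K[0,2])/K[0,0]*z,-(r-K[1,2])/K[1,1]*z,-z,np.ones_like(z)])
    return (c["cam_to_world"]@p)[:3].T
def save(c,n,box=None,s=1):
    f=c["frame"][...,::-1]
    if box: f=f[box[0]:box[1],box[2]:box[3]]
    cv2.imwrite("pics/"+n,cv2.resize(f,None,fx=s,fy=s))
E
python3 - <<'E'
from h import *
np.set_printoptions(precision=1,suppress=True)
print({k:v for k,v in robot.get_state().items() if k in("t","tool_pos","tcp_rot","opening")})
for cam in("scene","side"):
    c=robot.capture(cam); save(c,cam+"0.png")
    for n in("lid_edge","fulcrum","bar_center","paddle_center"):
        for d in robot.mark_of(n,cam)[:4]: print(cam,n,"mark",np.array(d["at"]),round(d["conf"],2),world(c,d["at"]))
        for d in robot.masks_of(n,cam)[:4]:
            P=cloud(c,d["pixels"]); 
            if len(P)<20: continue
            t=P[P[:,2]>np.percentile(P[:,2],50)-4] 
            m=P.mean(0); u,s,v=np.linalg.svd(P-m,full_matrices=False); 
            q=(P-m)@v[0]
            print(cam,n,"mask",np.array(d["at"]),round(d["conf"],2),"mean",m,"dir",v[0].round(3),"ext",q.min(),q.max(),"z",P[:,2].min(),P[:,2].max(), "col",c["frame"][d["pixels"]].mean(0))
E
```

```text
{'t': 0.0, 'tool_pos': array([272.1, 562.1, 230.5]), 'tcp_rot': array([[-0.9,  0.4, -0. ],
       [ 0.4,  0.9, -0. ],
       [-0. , -0. , -1. ]]), 'opening': 85.41384848893108}
scene lid_edge mark [170.2 409.7] 0.87 [523.9 142.3  96.6]
scene lid_edge mask [155.8 437.6] 0.63 mean [540.9 208.5 100.6] dir [-0.2  1.  -0. ] ext -92.11317999634511 245.22683339074294 z -4.439632014194217 109.98392093713187 col [94.7 93.4 96.4]
scene fulcrum mark [172.8 338.4] 0.97 [355.5 124.5  11. ]
scene fulcrum mark [288.9 420.6] 0.82 [690.4 -53.9  29.5]
scene fulcrum mark [220.5 380.8] 0.72 [527.2  48.   25.8]
scene fulcrum mark [216.9 283.1] 0.71 [383.7 -88.3  45.6]
scene fulcrum mask [211.4 279. ] 0.77 mean [357.1 -69.1  36.6] dir [ 0.9 -0.2 -0.3] ext -117.6449466868808 60.59282589256806 z -4.482868032803822 76.48748672141028 col [ 25.5  53.3 107.9]
scene fulcrum mask [164.7 337.1] 0.77 mean [351.2 132.9  35.8] dir [ 1.  -0.2 -0.2] ext -81.33733262149289 104.78307751635218 z -5.310267783977906 77.09440234264855 col [135.2 113.   14.9]
scene fulcrum mask [280.2 423.3] 0.67 mean [683.6 -44.4  36.5] dir 
[... 1861 characters left out ...]
e fulcrum mask [303.9 215.9] 0.61 mean [670.5 -16.9  38.4] dir [-0.9  0.2 -0.3] ext -72.7531060433036 65.97480772349677 z -2.8862647804076005 76.78964670062066 col [101.4  85.6  22.6]
side bar_center mark [175.4 344. ] 0.64 [ 473.2 -308.7   36.7]
side bar_center mask [177.  344.2] 0.61 mean [ 475.  -306.9   35.7] dir [ 1.   0.2 -0. ] ext -163.0375244168187 154.8991686707162 z -2.7101153916463545 41.51097947852975 col [93.1 90.1 90.6]
side paddle_center mark [146.  326.1] 0.56 [ 511.2 -394.    37.1]
side paddle_center mask [146.7 315.3] 0.97 mean [ 513.8 -392.3   34.4] dir [1.  0.2 0. ] ext -172.75931324307766 122.69357891599331 z -3.2121143276169732 40.560356856325484 col [110.   91.4  68.4]
```

View pics/scene0.png

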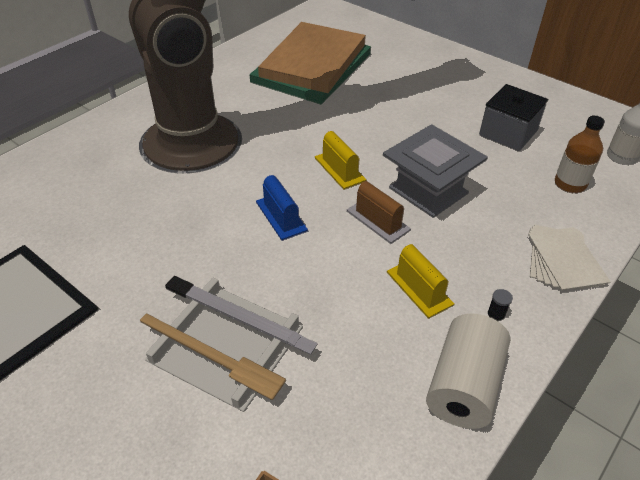

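```bash
python3 - <<'E'
from h import *
np.set_printoptions(precision=3,suppress=True)
C={n:robot.capture(n) for n in("scene","side")}
A=np.vstack([cloud(c,np.ones((480,640),bool)) for c in C.values()])
def rect(P,n):
    r=cv2.minAreaRect(P[:,:2].astype(np.float32)); print(n,len(P),r)
lid=A[(A[:,2]>94)&(A[:,2]<106)&(abs(A[:,0]-541)<110)&(abs(A[:,1]-215)<110)]; rect(lid,"lid"); print(np.median(lid[:,2]))
f=A[(A[:,2]>60)&(A[:,2]<80)&(abs(A[:,0]-515)<70)&(abs(A[:,1]-60)<45)]; rect(f,"ful"); print(np.percentile(f[:,2],[90,98]))
for n,y in(("bar",-309),("pad",-393)):
    for cam,c in C.items():
        for d in robot.masks_of(n+("_center" if n=="bar" else "dle_center"),cam)[:1]:
            P=cloud(c,d["pixels"]); P=P[(P[:,2]>33)&(P[:,2]<48)]; rect(P,n+cam); 
            m=P.mean(0);v=np.linalg.svd(P-m,full_matrices=False)[2][0]; v*=np.sign(v[0]); q=(P-m)@v; print(m,v,np.percentile(q,[.5,99.5]))
            for a in range(-180,180,20):
                s=P[(q>a)&(q<=a+20)]
                if len(s)>5: print(a,len(s),s.mean(0).round(1),np.ptp((s-m)@np.array([-v[1],v[0],0])).round(0))
save(C["scene"],"crop0.png",(130,390,150,510),2)
E
```

```text
lid 12442 ((536.3729858398438, 217.28004455566406), (163.518310546875, 161.1116943359375), 81.51017761230469)
101.06652683448033
ful 2115 ((507.681884765625, 67.74081420898438), (39.30601501464844, 104.19912719726562), 80.39508056640625)
[74.515 75.772]
barscene 1885 ((479.9337158203125, -310.7647399902344), (300.0929870605469, 28.665714263916016), 11.322409629821777)
[ 475.222 -312.278   36.907] [ 0.979  0.202 -0.008] [-142.309  152.518]
-160 26 [ 335.8 -339.5   38.2] 25.0
-140 141 [ 347.9 -338.5   38.6] 29.0
-120 149 [ 367.8 -334.9   38.4] 27.0
-100 126 [ 386.6 -330.1   36.6] 26.0
-80 126 [ 406.4 -325.5   36.9] 25.0
-60 118 [ 426.3 -322.9   37. ] 24.0
-40 123 [ 445.7 -318.5   36.7] 24.0
-20 115 [ 465.5 -315.3   36.9] 23.0
0 124 [ 485.4 -311.2   36.8] 23.0
20 135 [ 504.8 -305.5   37. ] 24.0
40 144 [ 524.5 -302.2   36.8] 26.0
60 140 [ 544.3 -298.2   36.8] 26.0
80 138 [ 563.8 -294.2   37. ] 24.0
100 144 [ 582.9 -289.4   36.5] 27.0
120 84 [ 602.1 -285.7   34.5] 24.0
140 52 [ 619.7 -282.3   34.1] 25.0
barside 1472 ((479.31353759765625, -309.9105224609375), (298.55462646484375, 31.891412
[... 1369 characters left out ...]
1 ((496.8872375488281, -394.7204895019531), (279.7969055175781, 44.70766067504883), 9.240530967712402)
[ 521.661 -389.991   36.651] [0.984 0.179 0.002] [-162.692  113.652]
-180 17 [ 362.  -419.1   35.9] 17.0
-160 62 [ 373.9 -416.6   36.6] 20.0
-140 67 [ 393.3 -412.9   36.3] 21.0
-120 66 [ 413.2 -409.3   36.7] 20.0
-100 65 [ 432.9 -406.5   36.4] 20.0
-80 60 [ 452.9 -403.2   36.8] 20.0
-60 66 [ 472.5 -399.3   36.5] 21.0
-40 66 [ 492.9 -395.3   36.5] 21.0
-20 64 [ 512.  -392.1   36.6] 19.0
0 67 [ 531.3 -388.7   36.3] 20.0
20 104 [ 553.  -384.5   36.6] 43.0
40 138 [ 570.8 -380.5   36.9] 42.0
60 139 [ 590.7 -377.4   36.8] 42.0
80 138 [ 610.6 -374.    36.9] 43.0
100 102 [ 627.1 -370.5   36.7] 44.0
```

View pics/crop0.png

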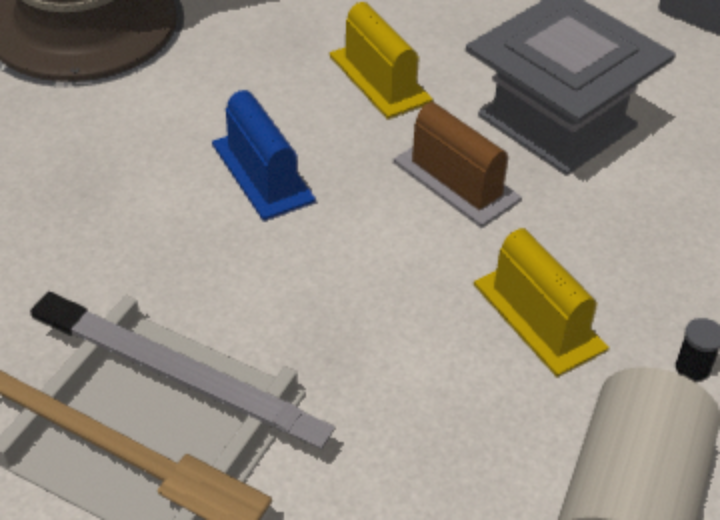

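```bash
cat >> h.py <<'E'
from scipy.spatial.transform import Rotation as R
def plan(pos,yang,n,opening=1,pitch=0):
    """rows to bring the TCP to pos, tool down with y axis at world angle yang (deg)."""
    s=robot.get_state(); T=np.array(s["tcp_rot"]); p=np.array(s["tool_pos"])
    a=np.radians(yang); y=np.array([np.cos(a),np.sin(a),0]); z=np.array([0,0,-1.]); G=np.c_[np.cross(y,z),y,z]
    print("now",p.round(1),"yang",np.degrees(np.arctan2(T[1,1],T[0,1])).round(1),"t",round(s["t"],2),"F",np.round(s["ft_force"],1),"op",round(s["opening"],1),"j",np.round(s["joint_positions"],2))
    rv=(R.from_matrix(T).inv()*R.from_matrix(G)).as_rotvec()/n; dp=(np.array(pos)-p)/n/10
    out=[]
    for i in range(n):
        out.append(" ".join("%.3g"%v for v in np.r_[rv.round(3),(T.T@dp).round(2),opening])); T=T@R.from_rotvec(rv).as_matrix()
    print("; ".join(out))
E
python3 -c "
from h import *
plan([480,-310,150],-78.7,24)"
```

```text
now [272.3 562.6 231.3] yang 64.2 t 1.2 F [-0.5 -0.4  1.2] op 85.4 j [-1.19  0.41 -0.01  1.6   0.01  1.13 -0.08]
0 -0 0.104 -2.36 -2.9 0.34 1; 0 -0 0.104 -2.65 -2.63 0.34 1; 0 -0 0.104 -2.91 -2.35 0.34 1; 0 -0 0.104 -3.14 -2.03 0.34 1; 0 -0 0.104 -3.33 -1.7 0.34 1; 0 -0 0.104 -3.49 -1.34 0.34 1; 0 -0 0.104 -3.61 -0.97 0.34 1; 0 -0 0.104 -3.69 -0.59 0.34 1; 0 -0 0.104 -3.73 -0.21 0.34 1; 0 -0 0.104 -3.73 0.18 0.34 1; 0 -0 0.104 -3.69 0.57 0.34 1; 0 -0 0.104 -3.61 0.95 0.34 1; 0 -0 0.104 -3.5 1.32 0.34 1; 0 -0 0.104 -3.34 1.67 0.34 1; 0 -0 0.104 -3.15 2.01 0.34 1; 0 -0 0.104 -2.92 2.33 0.34 1; 0 -0 0.104 -2.67 2.62 0.34 1; 0 -0 0.104 -2.38 2.88 0.34 1; 0 -0 0.104 -2.07 3.11 0.34 1; 0 -0 0.104 -1.74 3.31 0.34 1; 0 -0 0.104 -1.38 3.47 0.34 1; 0 -0 0.104 -1.02 3.6 0.34 1; 0 -0 0.104 -0.64 3.68 0.34 1; 0 -0 0.104 -0.25 3.73 0.34 1
```

Candidates in the scene picture are the brown fulcrum on its grey plate at (214,377), with look-alikes blue (211,279) and yellow (165,337) and (280,423). The steel bar with its black sleeve is at (312,240), the wooden paddle at (361,234), and the square grey lid at (156,437). The crop confirms the brown block in front of the lid and the steel bar with its sleeve at the robot-side end.

>>> {"fn": "send_rows", "kwargs": {"steps": "0 0 0.104 -2.4 -2.9 0.2 1; 0 0 0.104 -2.65 -2.6 0.2 1; 0 0 0.104 -2.9 -2.35 0.2 1; 0 0 0.104 -3.1 -2.0 0.2 1; 0 0 0.104 -3.3 -1.7 0.2 1; 0 0 0.104 -3.5 -1.35 0.2 1; 0 0 0.104 -3.6 -1.0 0.2 1; 0 0 0.104 -3.7 -0.6 0.2 1; 0 0 0.104 -3.7 -0.2 0.2 1; 0 0 0.104 -3.7 0.2 0.2 1; 0 0 0.104 -3.7 0.6 0.2 1; 0 0 0.104 -3.6 0.95 0.2 1"}}

```text
t: 2.2
tool_pos: [376.3, 125.8, 207.6]
tcp_rot: [[0.132, 0.991, 0.001], [0.991, -0.132, 0.001], [0.001, 0.001, -1.0]]
ft_force: [1.5, 0.3, 0.8]
opening: 85.7
grip_force: 0.0
```

>>> {"fn": "send_rows", "kwargs": {"steps": "0 0 0.104 -3.5 1.3 0.4 1; 0 0 0.104 -3.35 1.7 0.4 1; 0 0 0.104 -3.15 2.0 0.4 1; 0 0 0.104 -2.9 2.35 0.4 1; 0 0 0.104 -2.65 2.6 0.4 1; 0 0 0.104 -2.4 2.9 0.4 1; 0 0 0.104 -2.1 3.1 0.4 1; 0 0 0.104 -1.75 3.3 0.4 1; 0 0 0.104 -1.4 3.5 0.4 1; 0 0 0.104 -1.0 3.6 0.4 1; 0 0 0.104 -0.65 3.7 0.4 1; 0 0 0.104 -0.25 3.7 0.4 1"}}

```text
t: 3.2
tool_pos: [479.4, -311.2, 159.1]
tcp_rot: [[0.982, 0.189, 0.0], [0.189, -0.982, 0.0], [0.0, 0.0, -1.0]]
ft_force: [1.0, 0.3, 1.2]
opening: 84.9
grip_force: 0.0
```

```bash
python3 - <<'E'
from h import *
np.set_printoptions(precision=2,suppress=True)
c=robot.capture("wrist"); save(c,"w1.png")
d=robot.masks_of("bar_center","wrist")
if d:
    P=cloud(c,d[0]["pixels"]); P=P[(P[:,2]>31)&(P[:,2]<48)]
    print(d[0]["conf"],cv2.minAreaRect(P[:,:2].astype(np.float32)),np.median(P[:,2]))
plan([480,-310,150],-78.7,4)
E
```

```text
0.85 ((479.62786865234375, -310.8569030761719), (295.056396484375, 27.075538635253906), 11.253851890563965) 38.61309689990753
now [ 478.5 -315.6  158.8] yang -79.4 t 3.3 F [-0.2  0.3 -0.3] op 85.7 j [-0.09  0.49  0.8   1.85 -0.42  0.98 -0.5 ]
0.001 0 -0.003 0.06 -0.13 0.22 1; 0.001 0 -0.003 0.06 -0.13 0.22 1; 0.001 0 -0.003 0.06 -0.13 0.22 1; 0.001 0 -0.003 0.06 -0.13 0.22 1
```

>>> {"fn": "send_rows", "kwargs": {"steps": "0 0 -0.012 0.2 -0.5 0 1; 0 0 0 0 0 3 1; 0 0 0 0 0 3 1; 0 0 0 0 0 3 1; 0 0 0 0 0 2.5 1; 0 0 0 0 0 1.5 1; 0 0 0 0 0 1 1; 0 0 0 0 0 0.4 1; 0 0 0 0 0 0 1; 0 0 0 0 0 0 -1; 0 0 0 0 0 0 -1; 0 0 0 0 0 0 -1"}}

```text
t: 4.3
tool_pos: [480.7, -304.3, 16.4]
tcp_rot: [[0.979, 0.206, 0.002], [0.206, -0.979, -0.001], [0.002, 0.001, -1.0]]
ft_force: [-0.1, -0.0, -0.4]
opening: 51.7
grip_force: 0.0
```

>>> {"fn": "send_rows", "kwargs": {"steps": "0 0 0 0 0 0 -1; 0 0 0 0 0 0 -1; 0 0 0 0 0 0 -1; 0 0 0 0 0 0 -1"}}

```text
t: 4.63
tool_pos: [480.7, -305.1, 16.3]
tcp_rot: [[0.979, 0.205, 0.002], [0.205, -0.979, -0.001], [0.002, 0.002, -1.0]]
ft_force: [-0.9, -0.8, 6.1]
opening: 22.8
grip_force: 58.7
```

>>> {"fn": "send_rows", "kwargs": {"steps": "0 0 0 0 0 -0.6 -1; 0 0 0 0 0 -1.5 -1; 0 0 0 0 0 -2.5 -1; 0 0 0 0 0 -3 -1; 0 0 0 0 0 -3 -1; 0 0 0 0 0 -3 -1; 0 0 0 0 0 -1.5 -1; 0 0 0 0 0 0 -1"}}

```text
t: 5.3
tool_pos: [481.1, -305.0, 169.6]
tcp_rot: [[0.979, 0.205, 0.005], [0.205, -0.979, -0.002], [0.004, 0.002, -1.0]]
ft_force: [0.6, -0.3, -3.8]
opening: 22.9
grip_force: 59.3
```

```bash
python3 - <<'E'
from h import *
plan([492.5,-31.5,165],-9.7,12,-1)
E
```

```text
now [ 481.1 -305.   169.6] yang -78.2 t 5.3 F [ 0.6 -0.3 -3.8] op 22.9 j [-0.11  0.47  0.81  1.85 -0.4   0.99 -0.5 ]
0 -0 -0.1 0.56 -2.21 0.04 -1; 0 -0 -0.1 0.78 -2.14 0.04 -1; 0 -0 -0.1 0.99 -2.06 0.04 -1; 0 -0 -0.1 1.19 -1.95 0.04 -1; 0 -0 -0.1 1.37 -1.82 0.04 -1; 0 -0 -0.1 1.55 -1.68 0.04 -1; 0 -0 -0.1 1.71 -1.51 0.04 -1; 0 -0 -0.1 1.85 -1.34 0.04 -1; 0 -0 -0.1 1.97 -1.15 0.04 -1; 0 -0 -0.1 2.08 -0.94 0.04 -1; 0 -0 -0.1 2.16 -0.73 0.04 -1; 0 -0 -0.1 2.22 -0.51 0.04 -1
```

>>> {"fn": "send_rows", "kwargs": {"steps": "0 0 -0.1 0.55 -2.2 0 -1; 0 0 -0.1 0.8 -2.15 0 -1; 0 0 -0.1 1.0 -2.05 0 -1; 0 0 -0.1 1.2 -1.95 0 -1; 0 0 -0.1 1.4 -1.8 0 -1; 0 0 -0.1 1.55 -1.7 0 -1; 0 0 -0.1 1.7 -1.5 0 -1; 0 0 -0.1 1.85 -1.35 0 -1; 0 0 -0.1 2.0 -1.15 0 -1; 0 0 -0.1 2.1 -0.95 0 -1; 0 0 -0.1 2.2 -0.75 0 -1; 0 0 -0.1 2.2 -0.5 0 -1"}}

```text
t: 6.3
tool_pos: [490.0, -28.2, 164.8]
tcp_rot: [[0.158, 0.987, -0.003], [0.987, -0.158, 0.0], [-0.0, -0.003, -1.0]]
ft_force: [0.3, 0.0, -3.6]
opening: 22.7
grip_force: 59.5
```

>>> {"fn": "send_rows", "kwargs": {"steps": "0 0 0 0 0 0 -1; 0 0 0 0 0 0 -1"}}

```text
t: 6.47
tool_pos: [490.3, -28.2, 164.9]
tcp_rot: [[0.161, 0.987, -0.003], [0.987, -0.161, 0.0], [-0.0, -0.003, -1.0]]
ft_force: [0.3, -0.1, -3.2]
opening: 22.5
grip_force: 59.5
```

```bash
python3 - <<'E'
from h import *
np.set_printoptions(precision=2,suppress=True)
for cam in("scene","side","wrist"):
    c=robot.capture(cam); save(c,cam+"2.png")
    A=cloud(c,np.ones((480,640),bool))
    s=robot.get_state(); p=np.array(s["tool_pos"])
    B=A[(abs(A[:,2]-p[2]-18)<22)&(np.linalg.norm(A[:,:2]-p[:2],axis=1)<175)]
    d=np.array([np.cos(np.radians(80.3)),np.sin(np.radians(80.3))]); e=np.array([-d[1],d[0]])
    u=(B[:,:2]-p[:2])@d; w=(B[:,:2]-p[:2])@e
    B=B[(abs(w)<22)]; u=u[abs(w)<22]; w=w[abs(w)<22]
    for a in range(-160,170,30):
        k=(u>a)&(u<=a+30)
        if k.sum()>8: print(cam,a,k.sum(),"u %.0f..%.0f w %.1f..%.1f z %.1f"%(u[k].min(),u[k].max(),*np.percentile(w[k],[3,97]),np.median(B[k,2])))
    L=A[(A[:,2]>95)&(A[:,2]<106)&(abs(A[:,0]-541)<110)&(abs(A[:,1]-215)<110)]
    if len(L)>500: print(cam,"lid",cv2.minAreaRect(L[:,:2].astype(np.float32)))
    F=A[(A[:,2]>60)&(A[:,2]<80)&(abs(A[:,0]-515)<70)&(abs(A[:,1]-60)<45)]
    if len(F)>200: print(cam,"ful",cv2.minAreaRect(F[:,:2].astype(np.float32)))
plan([492.5,-31.5,165],-9.7,1,-1)
E
```

```text
scene -160 222 u -152..-130 w -16.1..11.6 z 186.1
scene -130 228 u -130..-100 w -16.1..11.0 z 185.9
scene -100 192 u -100..-70 w -13.6..10.4 z 184.7
scene -70 191 u -70..-40 w -13.5..9.9 z 184.8
scene -40 213 u -40..-10 w -15.8..13.5 z 185.1
scene -10 234 u -10..13 w -21.2..17.4 z 187.9
scene 50 44 u 50..80 w -12.8..-6.3 z 183.0
scene 80 132 u 80..110 w -12.0..12.0 z 185.5
scene 110 125 u 110..140 w -11.5..11.7 z 182.2
scene 140 40 u 140..151 w -10.0..12.8 z 181.2
scene lid ((536.85888671875, 216.4974822998047), (161.5398406982422, 158.33135986328125), 81.82835388183594)
scene ful ((507.4127197265625, 64.2506103515625), (33.15614318847656, 102.9512710571289), 83.4502182006836)
side -40 156 u -35..-10 w -11.0..6.2 z 186.2
side -10 579 u -10..20 w -20.4..20.3 z 186.3
side 20 362 u 20..50 w -10.3..12.6 z 186.2
side 50 387 u 50..80 w -10.3..12.7 z 186.3
side 80 450 u 80..110 w -10.0..12.9 z 186.6
side 110 492 u 110..140 w -9.9..12.9 z 183.1
side 140 162 u 140..149 w -9.9..12.8 z 182.8
side lid ((533.1182861328125, 199.4105224609375), (119.45052337646484, 156.37840270996094), 82.01934814453125)
side ful ((507.30352783203125, 70.08949279785156), (34.837894439697266, 100.90681457519531), 84.69226837158203)
wrist -70 206 u -44..-40 w -10.7..8.3 z 187.5
wrist -40 4012 u -40..-10 w -12.2..10.4 z 187.7
wrist -10 8031 u -10..20 w -18.5..19.5 z 188.1
wrist 20 5928 u 20..50 w -11.9..10.5 z 188.0
wrist 50 7411 u 50..80 w -11.8..10.6 z 188.1
wrist 80 8762 u 80..109 w -11.7..10.6 z 188.3
wrist ful ((508.34625244140625, 67.39136505126953), (35.567569732666016, 100.34967041015625), 81.74195861816406)
now [490.7 -30.7 165.6] yang -9.5 t 6.62 F [ 0.5  0.4 -3.9] op 22.5 j [-0.45  0.27  0.5   2.01 -0.17  0.89 -0.03]
-0.001 0.001 0.003 -0.05 0.19 0.06 -1
```

View pics/scene2.png

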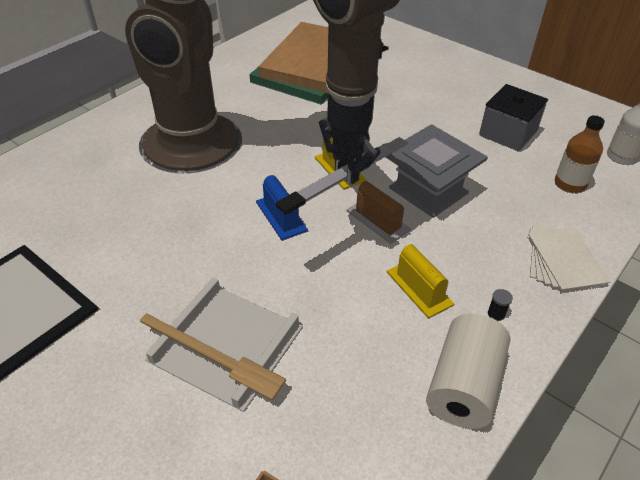

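The bar is held level with its centre at the TCP. Its tip, near (145,400) in the picture, is about 20 mm short of the lid edge and lines up with the brown block. The paddle is still on the rack.

>>> {"fn": "send_rows", "kwargs": {"steps": "0 0 0 -1 0.3 0 -1; 0 0 0 0 0 2.5 -1; 0 0 0 0 0 2.5 -1; 0 0 0 0 0 2.5 -1; 0 0 0 0 0 1.5 -1; 0 0 0 0 0 0.7 -1; 0 0 0 0 0 0.2 -1; 0 0 0 0 0 0 -1"}}

```text
t: 7.28
tool_pos: [492.8, -41.1, 67.3]
tcp_rot: [[0.165, 0.986, -0.0], [0.986, -0.165, -0.001], [-0.001, -0.0, -1.0]]
ft_force: [-0.3, -0.1, -2.3]
opening: 22.5
grip_force: 59.5
```

```bash
python3 - <<'E'
from h import *
np.set_printoptions(precision=1,suppress=True)
c=robot.capture("side"); save(c,"side3.png",(240,480,180,480),2.5)
A=cloud(c,np.ones((480,640),bool)); p=np.array(robot.get_state()["tool_pos"])
d=np.array([np.cos(np.radians(80.8)),np.sin(np.radians(80.8))]); e=np.array([-d[1],d[0]])
u=(A[:,:2]-p[:2])@d; w=(A[:,:2]-p[:2])@e
for a in range(20,230,10):
    k=(u>a)&(u<=a+10)&(abs(w)<9)&(A[:,2]>30)
    if k.sum()>3: print(a,k.sum(),np.percentile(A[k,2],[10,50,90]))
plan([500,13,64],-9.6,1,-1)
E
```

```text
20 131 [ 87.5  89.6 490.1]
30 1608 [210.7 299.6 357.5]
40 1332 [367.6 461.1 484.4]
50 1149 [390.9 421.7 443.2]
60 73 [87.1 88.4 89.5]
70 82 [87.3 88.5 89.8]
80 83 [87.1 88.5 90.1]
90 75 [87.  88.4 89.9]
100 98 [87.1 88.6 90.2]
110 101 [84.1 85.7 87.7]
120 114 [33.1 84.7 86.2]
130 92 [83.6 84.7 86.1]
140 83 [83.2 84.8 86.1]
180 59 [ 99.3 100.5 101.9]
190 115 [ 99.1 100.6 102. ]
200 121 [ 99.3 100.2 101.6]
210 106 [101.7 105.1 106.5]
220 129 [104.6 105.9 107.1]
now [493.3 -40.8  67.9] yang -9.5 t 7.33 F [ 0.5 -0.6 -3.3] op 22.4 j [-0.4  0.4  0.4  2.1 -0.3  0.7  0.1]
0.001 0 0.002 5.42 -0.22 0.39 -1
```

View pics/side3.png

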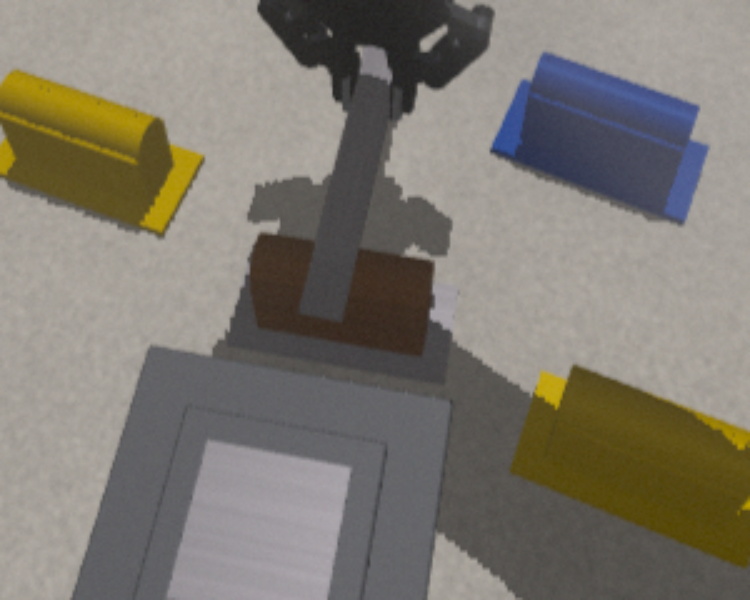

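The side crop shows the bar lying over the brown block, roughly centred, with its tip at crop (320,320), about 30 mm short of the lid edge and below it. I'll lower it 3 mm and slide 50 mm forward.

>>> {"fn": "send_rows", "kwargs": {"steps": "0 0 0 0.3 0 0.3 -1; 0 0 0 0.8 0 0 -1; 0 0 0 0.8 0 0 -1; 0 0 0 0.8 0 0 -1; 0 0 0 0.8 0 0 -1; 0 0 0 0.8 0 0 -1; 0 0 0 0.6 0 0 -1; 0 0 0 0.1 0 0 -1; 0 0 0 0 0 0 -1"}}

```text
t: 8.08
tool_pos: [500.9, 9.9, 64.3]
tcp_rot: [[0.162, 0.987, -0.0], [0.987, -0.162, -0.0], [-0.0, -0.0, -1.0]]
ft_force: [0.1, -0.3, -4.2]
opening: 22.6
grip_force: 59.5
```

```bash
python3 - <<'E'
from h import *
np.set_printoptions(precision=1,suppress=True)
c=robot.capture("side"); save(c,"side4.png",(240,480,180,480),2.5)
A=cloud(c,np.ones((480,640),bool)); p=np.array(robot.get_state()["tool_pos"])
d=np.array([np.cos(np.radians(80.8)),np.sin(np.radians(80.8))]); e=np.array([-d[1],d[0]])
u=(A[:,:2]-p[:2])@d; w=(A[:,:2]-p[:2])@e
for a in range(80,160,5):
    k=(u>a)&(u<=a+5)&(abs(w)<9)&(A[:,2]>30)
    if k.sum()>3: print(a,k.sum(),np.percentile(A[k,2],[10,50,90]))
plan([500,13,64],-9.6,1,-1)
E
```

```text
80 47 [84.3 85.2 87.2]
85 48 [84.4 85.7 87.2]
90 47 [84.7 86.  87.4]
95 52 [84.5 85.7 87. ]
100 49 [85.1 86.4 87.6]
105 57 [83.6 85.1 86.9]
110 55 [82.4 83.9 85. ]
115 56 [80.9 82.2 84. ]
120 55 [80.5 82.  82.8]
125 24 [80.4 82.1 83.5]
130 10 [ 98.2  99.5 100.5]
135 56 [ 99.  100.5 101.7]
140 59 [ 99.6 100.5 101.9]
145 64 [ 98.9 100.3 101.4]
150 57 [ 98.9 100.3 101.4]
155 62 [ 99.1 100.4 101.7]
now [500.8   9.3  64.3] yang -9.4 t 8.13 F [-0.1 -0.2 -2.8] op 22.9 j [-0.5  0.5  0.4  2.1 -0.3  0.7  0. ]
-0 0 0.004 0.35 -0.14 0.03 -1
```

View pics/side4.png

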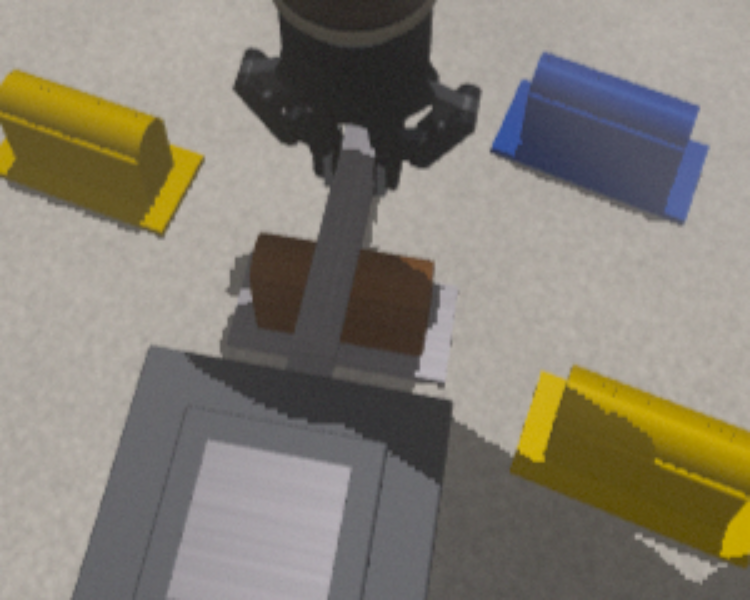

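The tip is now about 20 mm under the lid edge, at crop (315,370). I'll tilt the tip up while lowering the bar onto the block, so it doesn't drop when released.

>>> {"fn": "send_rows", "kwargs": {"steps": "0 0.04 0 0 0 0.25 -1; 0 0.04 0 0.1 0 0.35 -1; 0 0.03 0 0.1 0 0.35 -1; 0 0 0 0 0 0 -1; 0 0 0 0 0 0 -1"}}

```text
t: 8.55
tool_pos: [501.0, 10.4, 54.8]
tcp_rot: [[0.165, 0.986, 0.018], [0.98, -0.166, 0.107], [0.109, -0.0, -0.994]]
ft_force: [0.1, 0.1, -2.8]
opening: 22.6
grip_force: 59.6
```

>>> {"fn": "send_rows", "kwargs": {"steps": "0 0 0 0 0 0.1 -1; 0 0 0 0 0 0 -1; 0 0 0 0 0 0 -0.3; 0 0 0 0 0 0 0.2; 0 0 0 0 0 0 0.5; 0 0 0 0 0 0 0.5; 0 0 0 0 0 0 0.5; 0 0 0 0 0 0 0.5"}}

```text
t: 9.22
tool_pos: [501.4, 11.9, 54.0]
tcp_rot: [[0.162, 0.987, 0.018], [0.981, -0.163, 0.108], [0.11, 0.0, -0.994]]
ft_force: [-0.7, -0.3, 0.2]
opening: 64.1
grip_force: 0.0
```

```bash
cat >> h.py <<'E'
def prof(cam,org=(501,10),ang=80.6):
    c=robot.capture(cam); A=cloud(c,np.ones((480,640),bool))
    d=np.array([np.cos(np.radians(ang)),np.sin(np.radians(ang))]); e=np.array([-d[1],d[0]])
    u=(A[:,:2]-org)@d; w=(A[:,:2]-org)@e
    for a in range(-170,165,15):
        k=(u>a)&(u<=a+15)&(abs(w)<25)&(A[:,2]>22)&(A[:,2]<118)
        if k.sum()>5: print(cam,a,k.sum(),A[k,2].round(0)[:0],"z",np.percentile(A[k,2],[10,50,90]).round(1),"w",np.percentile(w[k],[3,97]).round(0))
    return c
E
python3 - <<'E'
from h import *
for cam in("scene","side"): c=prof(cam)
plan([501,10,130],-9.6,1,.5)
E
```

```text
scene -155 110 [] z [48.2 54.7 57.6] w [-15.  13.]
scene -140 112 [] z [52.5 57.1 59.6] w [-15.  12.]
scene -125 111 [] z [54.6 59.  61.4] w [-16.  12.]
scene -110 89 [] z [56.7 60.  62.2] w [-14.  10.]
scene -95 92 [] z [57.7 61.8 63.9] w [-12.  10.]
scene -80 88 [] z [60.5 64.2 66.5] w [-13.   9.]
scene -65 87 [] z [62.1 65.9 68.4] w [-14.  11.]
scene -50 84 [] z [64.6 67.7 69.7] w [-13.  11.]
scene -35 88 [] z [66.3 69.5 72.5] w [-14.  10.]
scene -20 76 [] z [69.1 71.5 73.5] w [-14.  11.]
scene -5 82 [] z [70.4 73.9 76.2] w [-14.  10.]
scene 10 21 [] z [72.9 75.3 78.8] w [-12.  11.]
scene 25 18 [] z [24.4 39.7 77.6] w [-24.  17.]
scene 40 33 [] z [24.3 36.5 69.6] w [-25.  24.]
scene 55 19 [] z [70.8 74.1 84.8] w [-25.   9.]
scene 70 72 [] z [81.1 84.6 87. ] w [-13.  10.]
scene 85 83 [] z [82.7 86.4 89.3] w [-13.   9.]
scene 100 57 [] z [84.  87.1 88.9] w [-13.  10.]
scene 115 70 [] z [84. 87. 89.] w [-13.  11.]
scene 130 185 [] z [ 88.7  98.4 101.2] w [-23.  23.]
scene 145 199 [] z [ 35.4  98.7 101.3] w [-24.  23.]
scene 160 311 [] z [ 28.3  58.4 105.4] w [-24.  23.]
side -35 103 [] z [69.  70.8 72.2] w [-11.  12.]
side -20 134 [] z [70.8 72.7 74.1] w [-11.  12.]
side -5 141 [] z [73.2 74.8 76.4] w [-11.  12.]
side 10 141 [] z [75.2 76.9 78.3] w [-11.  12.]
side 25 156 [] z [77.4 78.7 80.1] w [-11.  12.]
side 40 239 [] z [70.6 80.  82.1] w [-22.  23.]
side 55 375 [] z [71.1 75.3 83.9] w [-24.  24.]
side 70 495 [] z [33.1 63.4 85.5] w [-24.  24.]
side 85 181 [] z [85.7 87.4 89. ] w [-11.  12.]
side 100 223 [] z [86.1 88.2 89.8] w [-11.  12.]
side 115 188 [] z [85.8 87.3 88.7] w [-11.  12.]
side 130 367 [] z [ 99.1 100.2 101.4] w [-23.  24.]
side 145 489 [] z [ 99.  100.4 101.6] w [-23.  24.]
side 160 484 [] z [103.9 105.3 106.6] w [-23.  23.]
now [501.4  11.8  54. ] yang -9.4 t 9.32 F [-0.1 -1.   0.5] op 64.2 j [-0.31  0.45  0.33  2.09 -0.42  0.65  0.17]
-0 -0.11 0.004 0.65 -0.01 -7.58 0.5
```

>>> {"fn": "send_rows", "kwargs": {"steps": "0 0 0 0 0 -1 0.5; 0 0 0 0 0 -2 0.5; 0 0 0 0 0 -2.5 0.5; 0 0 0 0 0 -2.5 0.5; 0 -0.06 0 0 0 -1 -1; 0 -0.05 0 -1.5 0 0 -1; 0 0 0 -2.5 0 0 -1; 0 0 0 -2.5 0 0 -1; 0 0 0 -2.5 0 0 -1; 0 0 0 -2.5 0 0 -1; 0 0 0 -1 0 0 -1; 0 0 0 0 0 0 -1"}}

```text
t: 10.32
tool_pos: [478.8, -123.9, 143.4]
tcp_rot: [[0.168, 0.986, 0.001], [0.986, -0.168, -0.001], [-0.001, 0.001, -1.0]]
ft_force: [-0.4, 0.7, 0.3]
opening: -0.0
grip_force: 0.0
```

```bash
python3 - <<'E'
from h import *
plan([480,-116.3,75],-9.4,1,-1)
E
```

```text
now [ 478.8 -123.9  143.4] yang -9.7 t 10.32 F [-0.4  0.7  0.3] op -0.0 j [-0.25  0.31  0.49  2.03 -0.2   0.84  0.19]
0.001 0.001 -0.004 0.78 -0.01 6.84 -1
```

>>> {"fn": "send_rows", "kwargs": {"steps": "0 0 0 0.6 0 2 -1; 0 0 0 0 0 2.5 -1; 0 0 0 0 0 2 -1; 0 0 0 0 0 0.8 -1; 0 0 0 0 0 0.5 -1; 0 0 0 0 0 0.4 -1; 0 0 0 0 0 0.3 -1; 0 0 0 0 0 0.3 -1; 0 0 0 0 0 0.3 -1; 0 0 0 0 0 0 -1"}}

```text
t: 11.15
tool_pos: [481.8, -114.2, 53.3]
tcp_rot: [[0.163, 0.987, 0.003], [0.987, -0.163, 0.002], [0.002, 0.003, -1.0]]
ft_force: [-2.1, 4.3, 12.2]
opening: -0.4
grip_force: 5.7
```

>>> {"fn": "send_rows", "kwargs": {"steps": "0 0 0 0 0 0.3 -1; 0 0 0 0 0 0.3 -1; 0 0 0 0 0 0.3 -1; 0 0 0 0 0 0.3 -1; 0 0 0 0 0 0.3 -1; 0 0 0 0 0 0.3 -1; 0 0 0 0 0 0 -1"}}

```text
t: 11.73
tool_pos: [483.3, -113.7, 35.9]
tcp_rot: [[0.162, 0.987, 0.005], [0.987, -0.162, 0.002], [0.003, 0.005, -1.0]]
ft_force: [0.9, 6.1, 14.3]
opening: -0.4
grip_force: 6.3
```

```bash
python3 - <<'E'
from h import *
for cam in("side","scene"): c=prof(cam); save(c,cam+"5.png")
E
```

```text
side -140 80 [] z [32.2 87.5 92.6] w [-18.  25.]
side -125 543 [] z [36.9 75.5 96.5] w [-23.  22.]
side -110 214 [] z [ 36.6  40.  114.1] w [-17.  13.]
side -95 94 [] z [39.5 41.4 43.6] w [-13.  10.]
side -80 99 [] z [43.6 45.8 47.9] w [-13.  10.]
side -65 103 [] z [47.9 50.2 52.2] w [-12.  10.]
side -50 107 [] z [52.4 54.2 56.6] w [-12.  10.]
side -35 115 [] z [56.8 58.7 60.6] w [-12.  11.]
side -20 118 [] z [60.8 62.9 64.9] w [-12.  11.]
side -5 125 [] z [64.9 67.2 69.1] w [-12.  11.]
side 10 138 [] z [69.1 71.5 73.1] w [-12.  11.]
side 25 138 [] z [73.7 75.6 77.7] w [-11.  12.]
side 40 229 [] z [71.1 78.5 81.7] w [-22.  23.]
side 55 368 [] z [70.7 74.9 85.2] w [-24.  24.]
side 70 461 [] z [32.9 62.9 89.2] w [-24.  24.]
side 85 177 [] z [90.3 92.7 95.1] w [-11.  12.]
side 100 216 [] z [93.2 94.6 96.2] w [-10.  12.]
side 115 169 [] z [95.  96.5 98.6] w [-10.  12.]
side 130 379 [] z [110.6 111.8 113. ] w [-24.  24.]
side 145 499 [] z [110.6 111.9 113.2] w [-24.  23.]
side 160 447 [] z [115.5 116.7 117.7] w [-24.  23.]
scene -155 135 [] z [ 25.6 100.7 114.2] w [-19.  12.]
scene -140 3
[... 332 characters left out ...]
   9.]
scene -35 91 [] z [54.2 57.8 60.7] w [-14.  10.]
scene -20 91 [] z [57.8 62.  64.9] w [-14.  10.]
scene -5 92 [] z [63.6 66.4 69.6] w [-14.  10.]
scene 10 87 [] z [66.6 70.9 73.7] w [-13.   9.]
scene 25 129 [] z [30.6 72.5 77.2] w [-22.  12.]
scene 40 294 [] z [30.  65.7 79.7] w [-24.  22.]
scene 55 127 [] z [71.9 81.2 86.1] w [-23.  22.]
scene 70 83 [] z [83.4 87.4 90.7] w [-13.  10.]
scene 85 89 [] z [87.2 91.6 94.7] w [-12.  11.]
scene 100 64 [] z [92.  94.7 96.7] w [-13.  11.]
scene 115 77 [] z [ 94.  96. 100.] w [-12.  12.]
scene 130 186 [] z [ 99.1 109.5 112.4] w [-23.  23.]
scene 145 236 [] z [ 33.4 109.4 112.9] w [-23.  23.]
scene 160 347 [] z [ 28.9  63.2 116.4] w [-24.  23.]
```

The lid is up about 11.5 mm. I'll press another 7 mm for margin, then retreat.

>>> {"fn": "send_rows", "kwargs": {"steps": "0 0 0 0 0 0.3 -1; 0 0 0 0 0 0.2 -1; 0 0 0 0 0 0.2 -1; 0 0 0 0 0 0 -1; 0 0 0 0 0 -0.3 -1; 0 0 0 0 0 -0.8 -1; 0 0 0 0 0 -2 -1; 0 0 0 -1 0 -3 -1; 0 0 0 -1 0 -3 -1; 0 0 0 -1 0 -3 -1; 0 0 0 0 0 0 -1; 0 0 0 0 0 0 -1"}}

```text
t: 12.83
tool_pos: [476.5, -145.7, 150.0]
tcp_rot: [[0.165, 0.986, 0.005], [0.986, -0.165, -0.0], [0.001, 0.005, -1.0]]
ft_force: [-0.0, -0.1, -0.6]
opening: 0.0
grip_force: 0.0
```

```bash
python3 - <<'E'
from h import *
c=prof("scene"); save(c,"scene6.png"); c=prof("side")
plan([480,-150,150],-9.4,1,-1)
E
```

```text
scene -155 23 [] z [22.4 23.3 25.3] w [-18.   8.]
scene -140 94 [] z [22.8 25.6 28.3] w [-18.   8.]
scene -125 107 [] z [26.4 29.7 33.1] w [-17.   9.]
scene -110 102 [] z [29.9 33.  35.9] w [-17.   8.]
scene -95 93 [] z [33.7 36.9 40.9] w [-15.   9.]
scene -80 97 [] z [37.6 41.7 44.8] w [-15.   8.]
scene -65 93 [] z [43.  46.6 49.4] w [-14.   9.]
scene -50 95 [] z [47.3 50.6 53.9] w [-14.   9.]
scene -35 92 [] z [52.3 55.5 58.4] w [-14.   9.]
scene -20 89 [] z [57.  59.9 63.3] w [-14.  10.]
scene -5 96 [] z [61.7 64.8 69. ] w [-14.   9.]
scene 10 87 [] z [66.3 69.5 73.5] w [-14.  10.]
scene 25 131 [] z [34.3 72.4 77.2] w [-21.  10.]
scene 40 297 [] z [29.1 66.1 80.1] w [-24.  23.]
scene 55 126 [] z [71.9 82.4 86.9] w [-22.  22.]
scene 70 88 [] z [85.2 88.4 92. ] w [-13.  11.]
scene 85 84 [] z [89.4 93.6 96.8] w [-12.  11.]
scene 100 67 [] z [92.9 95.7 97.6] w [-12.  11.]
scene 115 78 [] z [ 95.9  98.3 101.2] w [-11.  11.]
scene 130 196 [] z [102.3 112.9 115.8] w [-23.  23.]
scene 145 230 [] z [ 39.7 111.4 115.7] w [-24.  23.]
scene 160 276 [] z [ 27.8  50.6 114.8] w [-24.  22.]
side 
[... 523 characters left out ...]
.  11.]
side 10 134 [] z [68.2 70.3 72.6] w [-12.  11.]
side 25 140 [] z [73.1 75.1 77.5] w [-11.  12.]
side 40 222 [] z [71.2 78.7 81.6] w [-23.  23.]
side 55 365 [] z [70.9 74.7 85.6] w [-24.  24.]
side 70 465 [] z [32.4 62.3 90.2] w [-24.  24.]
side 85 177 [] z [91.8 94.4 96.6] w [-11.  12.]
side 100 205 [] z [95.1 96.5 97.7] w [-10.  12.]
side 115 168 [] z [ 96.9  99.1 100.8] w [-10.  12.]
side 130 379 [] z [113.8 115.  116.3] w [-23.  24.]
side 145 502 [] z [113.8 115.  116.3] w [-23.  23.]
side 160 21 [] z [116.6 117.7 118. ] w [-24.  19.]
now [ 475.1 -144.4  147.6] yang -9.4 t 12.93 F [-0.1  0.7 -0.6] op 0.0 j [-0.21  0.31  0.5   2.02 -0.2   0.86  0.24]
-0 -0.001 0 -0.47 0.57 -0.24 -1
```

View pics/scene6.png

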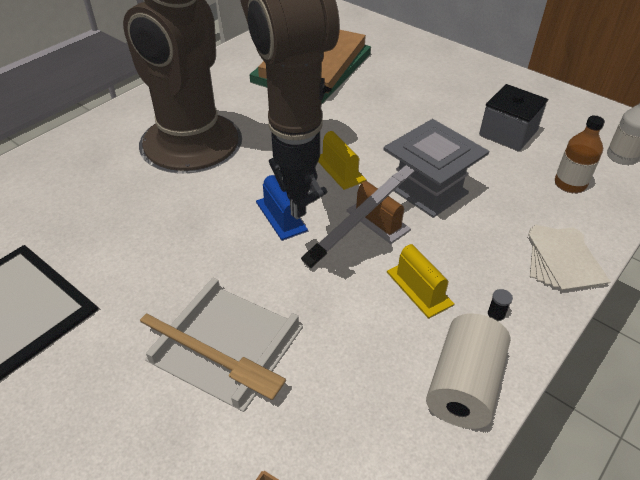

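The lid is raised about 14.5 mm and staying there. The bar lies across the brown block at (380,205) with its tip under the lid, the paddle is on the rack at (361,234), and the robot is clear of everything.

```bash
python3 -c "
from workcell import robot
print(robot.close_job())"
```

```text
the job is handed in; nothing more can be done
None
```

I levered the lid up about 14.5 mm, measured on the side camera; the bar lies across the wooden block, the paddle is still on the rack, and I handed the job in at about 13 s with the robot touching nothing.

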